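# Scan the inverter board, then rock out its plug-in relay

### The arm

A 6-joint arm with a two-finger parallel gripper is mounted at the origin on the work surface. World frame = base frame: x ahead of the robot, y to its left, z up, the work surface at z = 0. Lengths are in m, angles in rad, forces in N, time in s.
With the tool pointing down it reaches from about 0.425 to 0.95 m from the base axis. Payload 3.5 kg.
Tool frame: the origin (TCP) lies midway between the tips of the shut fingers; the grasp point (between the pads) lies ctrl.hold_point_z behind it (ctrl.hold_point_z is the distance from the TCP to the grasp point, in m); z points along the fingers, x is the direction in which the jaws open and shut, and the axes are right-handed (so a half turn about z gives the same grasp; the last joint's range is limited). The gripper opens to 85 mm and grips with 20 to 120 N. Pads are 22 mm wide; open, the fingers measure 114 mm over their backs; the gripper's body (76 mm by 85 mm) begins 54 mm behind the grasp point. The pads swing forward as they close: fully open they stand 13 mm farther back than shut.
Start: joints at [-1.352, 0.286, 1.577, -0, 1.279, -0.15], TCP at [0.243, -0.63, 0.231] pointing down, gripper open.
Joint ranges: [-2.77, 2.77], [-0.9, 2.22], [0.21, 2.48], [-1.53, 4.67], [0.24, 2.81], [-2.84, 2.84]. Speed limits (rad/s): [2.79, 2.79, 3.14, 3.14, 3.14, 3.14].

### API

Orientations are given as a unit quaternion [x, y, z, w].
In Python, from plant import ctrl gives the robot as it stands.
- The arm moves only by the tool step_arm, never from a script. Its arguments are lists of equal length, an entry for each row: "gripper": the gripper's target within -1 to 1 (shut at 1, half-way at 0, fully open at -1); "linear": the shift along the tool's x, y, z in m, a list of three; "delta_rot": the turn, a rotation vector about the tool's x, y, z in degrees, a list of three. A call has 1 to 20 rows; each row is the pose to reach, as a shift and turn from the pose commanded when the call began, along the tool's axes at that moment; what a row does not reach only later rows make up. A row lasts 1/8 s, in which the tool goes at most 62.5 mm and 10.7 degrees, less where a joint would pass 70% of its speed; a pose out of reach is approached as far as the arm can. A call with a gripper value outside its range is refused whole. The fingers move at their own pace and stop on an object; "grip_force" is the grip in N (left out, the last holds). Time passes only in rows, so rows that repeat a pose let the fingers close. It gives the time, the measured TCP pose, the force and the opening at its end, in the units of the state.
- ctrl.get_state(): the state, without advancing time (a new reading comes with each control period).
- ctrl.read_camera(name): name is "scene" or "top" or "wrist"; returns a dict with "frame" (400x640x3 uint8, red, green, blue), "fx", "fy", "cx", "cy" (pixels), "view" (4x4, takes a point from world to camera coordinates). Camera axes: x right, y down, z forward; pixel columns grow to the right and rows downward; lengths in m; the calibration is good to about 2 mm. A picture is of the moment at which its call begins. There is no depth.
- ctrl.sign_off(): hands the job in, once; it reports no verdict.
The state is a dict: "time": time; "qpos": joint angles; "dq": joint speeds; "joint_efforts": joint torques, N m; "eef_pos": TCP position; "tcp_rot": TCP orientation; "contact_force": force on the tool from outside, world axes, zero at the start; "wrist_torque": the same for the moment, N m; "opening": opening from 0.0 (shut) to 1.0 (fully open).
Only numpy, scipy, OpenCV 4.12 (cv2) and the standard library are available. Lean on these libraries where they do the work, as an engineer would, in place of code of your own. Each camera call takes 0.05 s, during which the arm holds its last target. There are 200 camera calls.

### The job

Pick the bar-code scanner up from its charging pad, hold it upright and steady with its window pointing straight down at the centre of the board's bar-code label, about 5 to 6 cm above it, for two seconds, and stand it back upright on the pad. Then free the tight blue relay without yanking: lean it over towards the red end of its socket until the other end of its foot clicks out (the red end must come out last), then rock it back past upright, towards the plain end, until the red end clicks out too, never dragging the sprung socket up off the board. Finish while holding the relay upright in the gripper just clear of the socket, about 3 cm above where it sat and straight over it, and leave the other things on the bench alone.

Things in the scene. Friction and masses are not known exactly. Their poses are not given: they have to be found in the camera images.
- power_board: Inverter board, fixed to the bench: green circuit board 210 x 290 mm (x, y) on a grey finned heat sink. Origin on the bench under its centre; z up; the circuit board's top face is 45 mm above the origin. Components on it stand at most 26 mm above that face; the label and the socket are both on its mid-line x = 0, at y = +90 mm and y = -60 mm.
- label (a point): Centre of the white bar-code label (44 x 34 mm, black bars) lying face up on the circuit board; axes as the board.
- scanner_center (a point): Bar-code scanner standing upright: black grip 36 x 30 mm (x, y) and 80 mm tall on a yellow head 56 x 46 mm and 30 mm tall with the scanning window in its underside; 110 mm tall in all, 180 g. This point is on its axis, 55 mm above the underside; z up along it (the beam goes out along -z). Grip the black part across its 30 mm (y).
- scan_window (a point): Centre of the scanner's underside, where the window is; axes as the scanner. It reads the label when the label's centre lies within 12 mm of its axis (in x and in y), 25 to 90 mm below it.
- pad_top (a point): Centre of the top face of the black charging pad, 120 x 100 x 6 mm (x, y, z), fixed on the bench; the scanner stands on it.
- socket_floor (a point): Relay socket, grey, 44 x 100 mm, on the circuit board. This point is the centre of its pocket floor, where the relay's foot rests, 10 mm above the circuit board's top (55 mm above the bench). +y points to its red end, -y to its plain grey end, x across, z up. Pocket walls and corner posts rise up to 16 mm above the floor and guide the foot with 1 to 2 mm play.
- socket (a joint): How far the socket has been dragged up off the board on its springs, m (0 = down at rest; stiffness 4.5 N/mm, so a straight pull lifts it). It must stay below 0.005.
- relay_center (a point): Plug-in relay: blue case 34 x 58 x 50 mm (x, y, z) above a narrower black plug, 72 mm tall in all, 160 g. This point is on its axis half-way up, 36 mm above its underside; the case spans 14 mm below to 36 mm above it. x across, y along the socket (seated, +y at the red end), z up. Grip the case across its 34 mm (x); 40 to 100 N is fine.
- relay_top (a point): Centre of the relay's top face, 72 mm above the underside of its foot.
- foot_red (a point): Lower edge of the relay's foot at the red end, 26 mm from the relay's axis along +y, at its underside.
- foot_plain (a point): Lower edge of the relay's foot at the plain end, 26 mm from the relay's axis along -y, at its underside.
- multimeter: Orange multimeter lying on the bench, 150 x 80 x 36 mm, origin under its centre; leave it alone.
- tape: Roll of yellow tape lying flat, 90 mm across, 22 mm tall, origin under its centre; leave it alone.
- mouse: White computer mouse, 95 x 55 x 22 mm, origin under its centre; leave it alone.
- screwdriver: Screwdriver lying on the bench, handle to its -x; leave it alone.
- latch_plain (a joint): How far the plain end's rounded steel spring latch is pushed back, m. It sits 7.8 mm above the floor and holds down the foot's lip (some 10 to 20 N of upward pull to pass). When that end is raised about 11 mm the latch clicks in under it and keeps it up: lean the relay about 15 degrees about the red-end edge of its foot.
- latch_red (a joint): The same for the red end's latch. With the plain end standing on its latch, 11 mm up, rock the relay back about that plain-end edge to 5 degrees or more past upright and the red end clicks out as well; then the relay lifts freely.
Mind the look-alikes: they are no part of the job. What is shaped like the part that bears relay_center but green is not meant. Leave any turquoise look-alike of the part that bears scanner_center alone.

How it is judged:
On the way, in this order (a step that is already met when the one before it is completed fails the run):
1. scanner held steady, pointing down at the label (x of label in the frame of scan_window between -0.012 and 0.012 m and y of label in the frame of scan_window between -0.012 and 0.012 m and z of label in the frame of scan_window between -0.09 and -0.025 m and angle between scanner_center's own z axis and vertical below 0.2 rad and linear speed of scanner below 0.02 m/s and contact force between the fingers and scanner above 0.5 N), for 1 s.
2. scanner stood back upright on its pad and released (angle between scanner_center's own z axis and vertical below 0.1 rad and z of scan_window in the frame of pad_top between -0.004 and 0.004 m and x of scan_window in the frame of pad_top between -0.05 and 0.05 m and y of scan_window in the frame of pad_top between -0.04 and 0.04 m and contact force between the fingers and scanner below 0.1 N and linear speed of scanner below 0.02 m/s), for 0.2 s.
3. relay leaned towards the red end: plain end of the foot out, red end still seated (z of foot_plain in the frame of socket_floor above 0.0085 m and z of foot_red in the frame of socket_floor below 0.005 m), for 0.1 s.
4. relay rocked back past upright: red end out too, still in the socket (z of foot_red in the frame of socket_floor above 0.009 m and z of foot_plain in the frame of socket_floor below 0.02 m and y of relay_top in the frame of socket_floor below -0.002 m), for 0.05 s.
At the end, for the whole second after the job is handed in: The relay is held still in the gripper, upright (within 11 degrees), both ends of its foot 15 to 60 mm above the pocket floor, within 30 mm sideways of the socket and touching nothing else; the scanner stands upright on its pad, released (within 50 mm along x and 40 mm along y of its centre) (all of step 2 and z of foot_red in the frame of socket_floor between 0.015 and 0.06 m and z of foot_plain in the frame of socket_floor between 0.015 and 0.06 m and angle between relay_center's own z axis and vertical below 0.2 rad and horizontal distance between relay_center and socket_floor below 0.03 m and contact force between the fingers and relay above 1 N and contact force between relay and power_board below 0.05 N and linear speed of relay below 0.02 m/s); the arm keeps its last pose, push and grip.
It fails at once if the socket was dragged up more than 5 mm off the board (value of joint socket above 0.005 m).
It fails at once if another thing on the bench (multimeter, tape, mouse, screwdriver) was moved more than 3 cm (distance of any of multimeter, tape, mouse, screwdriver from where it was at the start of the episode above 0.03 m).
It also fails if it takes over 72 s, if anything falls off the work surface, if the arm or the gripper's body presses on something with over 40 N, if the wrist force passes 120 N, or if a joint passes its speed limit or range.

## Working session

There is one attempt and no reset: what is moved stays moved. The work goes in short steps, Python scripts to look and compute and a tool call to move; the robot and the scene stay as the last step left them, time stands still between calls to the robot, and variables do not carry over. Pictures are saved under pics/ and viewed, on a budget of 10 in all, crops included, one or two more only if the job needs it, and the job is handed in when it is done.

Besides the shell and the picture viewer there is one more tool, called as a command line: name --argument value ..., lists and objects as JSON in quotes. step_arm: Moves the arm, as the interface text tells. Its arguments: {"type":"object","properties":{"gripper":{"type":"array"},"linear":{"type":"array"},"delta_rot":{"type":"array"},"grip_force":{"type":"number"}},"required":["gripper","linear","delta_rot"]}

```bash
mkdir -p pics
cat > h.py <<'E'
import numpy as np,cv2
from plant import ctrl
from scipy.spatial.transform import Rotation as R
def cam(n,f=None):
    c=ctrl.read_camera(n)
    if f: cv2.imwrite('pics/'+f,c['frame'][:,:,::-1])
    return c
def ray(c,u,v,z):
    V=np.array(c['view']);d=np.array([(u-c['cx'])/c['fx'],(v-c['cy'])/c['fy'],1.])
    o=-V[:3,:3].T@V[:3,3];d=V[:3,:3].T@d
    return o+d*(z-o[2])/d[2]
def proj(c,p):
    V=np.array(c['view']);q=V[:3,:3]@np.array(p)+V[:3,3]
    return np.array([c['fx']*q[0]/q[2]+c['cx'],c['fy']*q[1]/q[2]+c['cy']])
E
python3 - <<'E'
from h import *
for n in('top','scene'):
    c=cam(n,n+'0.png');V=np.array(c['view']);print(n,c['fx'],V.round(3).tolist())
s=ctrl.get_state();print(s,ctrl.hold_point_z)
print(R.from_quat(s['tcp_rot']).as_matrix().round(3))
E
```

```text
top 453.1874828792163 [[-0.007, -1.0, 0.009, -0.085], [-0.987, 0.005, -0.158, 0.562], [0.158, -0.01, -0.987, 1.41], [0.0, 0.0, 0.0, 1.0]]
scene 459.73153492215187 [[-0.637, 0.771, 0.004, 0.418], [0.632, 0.525, -0.57, -0.276], [-0.442, -0.361, -0.822, 1.697], [0.0, 0.0, 0.0, 1.0]]
{'time': 0.1, 'qpos': array([-1.35198392e+00,  2.87082499e-01,  1.57806904e+00,  2.99275928e-06,
        1.27862074e+00, -1.49947792e-01]), 'dq': array([-0.00056966, -0.00184348, -0.0054714 ,  0.00157478, -0.00134818,
        0.00051565]), 'joint_efforts': array([ 4.18808286e-04, -4.07297266e+01, -2.93698579e+01, -1.43907509e-04,
        3.44064072e-03, -1.09912779e-05]), 'eef_pos': array([ 0.24323621, -0.62899268,  0.23006108]), 'tcp_rot': array([ 8.24759611e-01, -5.65482446e-01, -7.95710846e-04, -7.44677790e-04]), 'contact_force': array([ 0.74583224,  0.25599213, -0.43619074]), 'wrist_torque': array([-0.05774789,  0.01531479,  0.00865926]), 'opening': 1.0004138905612032} 0.0187
[[ 0.36  -0.933 -0.   ]
 [-0.933 -0.36   0.002]
 [-0.002 -0.    -1.   ]]
```

View pics/top0.png

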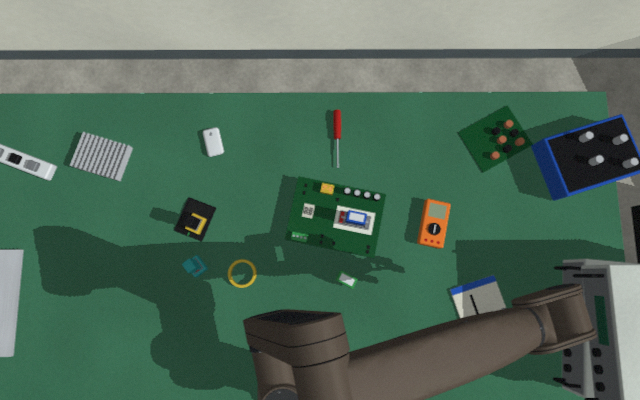

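View pics/scene0.png

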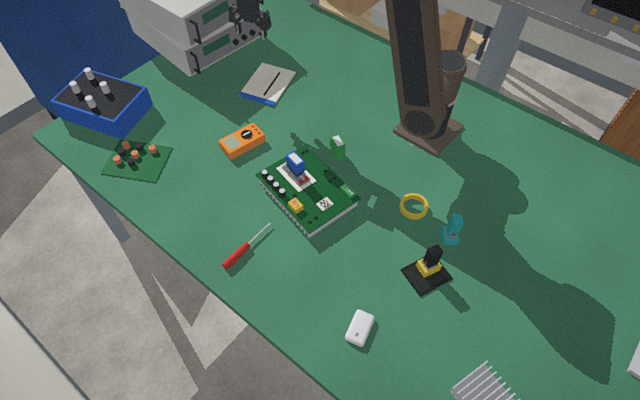

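The top view shows two scanner-shaped things. The black and yellow one on the black pad (195,220) fits. The turquoise one at (194,266) is the look-alike. There are also two relays: the blue one in the socket at (355,217) fits, and the green one at (347,280) is the look-alike. The label is at (308,211). I'll confirm this in one enlarged crop.

Run:
```python
from h import *
im=cv2.imread('pics/top0.png')[165:300,165:395]
cv2.imwrite('pics/crop1.png',cv2.resize(im,None,fx=3.4,fy=3.4,interpolation=cv2.INTER_CUBIC))
c=cam('top')
f=c['frame'].astype(int);r,g,b=f[...,0],f[...,1],f[...,2]
def blob(m,box,z,name):
    mm=np.zeros(m.shape,np.uint8);x0,y0,x1,y1=box;mm[y0:y1,x0:x1]=m[y0:y1,x0:x1]
    k,l,st,ce=cv2.connectedComponentsWithStats(mm)
    i=1+np.argmax(st[1:,4]);cs,_=cv2.findContours((l==i).astype(np.uint8),cv2.RETR_EXTERNAL,cv2.CHAIN_APPROX_NONE)
    p=cv2.convexHull(cs[0]).reshape(-1,2)
    w=np.array([ray(c,u,v,z)[:2] for u,v in p],np.float32)
    q=cv2.minAreaRect(w);print(name,st[i],ce[i].round(1),'world',np.round(q[0],4),np.round(q[1],4),round(q[2],1))
blob((r<55)&(g<55)&(b<55),(165,190,225,250),.006,'pad')
blob((r>120)&(g>100)&(b<90),(165,190,225,250),.03,'head')
blob((b>120)&(b>r+50),(330,195,385,240),.127,'relay top')
blob((r>130)&(g>130)&(b>120),(295,200,320,222),.045,'label')
blob((r>130)&(g>130)&(b>120),(328,195,385,240),.071,'socket')
blob((g<90)&(r<60)&(g>r+15)&(b<g-15),(275,165,395,262),.045,'board')
```

```text
pad [174 198  42  43 878] [193.8 217.4] world [0.5089 0.3086] [0.1001 0.1172] 68.6
head [185 213  22  21 128] [197.5 224.1] world [0.49  0.298] [0.0507 0.0553] 63.5
relay top [346 210  21  15 112] [356.6 217.2] world [ 0.4965 -0.2091] [0.058  0.0328] 78.2
label [302 204  13  14  88] [308.1 210.5] world [ 0.5285 -0.0626] [0.0334 0.0433] 77.4
socket [333 206  42  29 414] [354.8 221.6] world [ 0.494  -0.2065] [0.1231 0.0707] 78.2
board [ 275  175  117   87 5999] [323.8 222.4] world [ 0.5055 -0.1407] [0.3674 0.2761] 89.6
```

View pics/crop1.png

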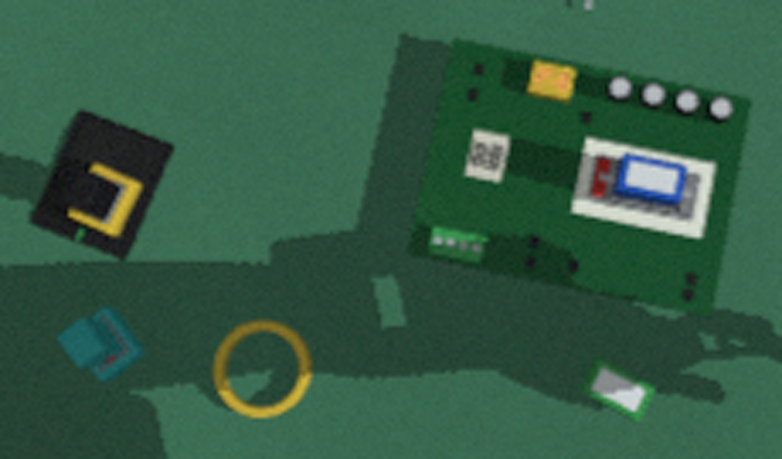

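The crop confirms it: the yellow-headed scanner stands on the black pad, the blue relay sits in the socket, and the red end is on the label side (left, +y). The measured label–relay distance is 0.150 m at yaw ≈ -12°, and the sizes match those given. Next I'll work out the approach and where the wrist camera sits.

```bash
cat >> h.py <<'E'
def plan(p,ang,name='',tilt=None):
    """shift in tool axes and rotvec(deg) from the commanded~measured pose to TCP p, tool down, tool x at world angle ang deg"""
    s=ctrl.get_state();Rt=R.from_quat(s['tcp_rot'])
    a=np.radians(ang);x=np.array([np.cos(a),np.sin(a),0]);z=np.array([0,0,-1.])
    Rg=R.from_matrix(np.c_[x,np.cross(z,x),z])
    if tilt is not None: Rg=Rg*tilt
    print(name,'lin mm',(Rt.inv().apply(np.array(p)-s['eef_pos'])*1000).round(1),'rot',np.degrees((Rt.inv()*Rg).as_rotvec()).round(2))
E
python3 - <<'E'
from h import *
c=cam('wrist');V=np.array(c['view']);o=-V[:3,:3].T@V[:3,3]
s=ctrl.get_state();Rt=R.from_quat(s['tcp_rot']);print('cam in tool',Rt.inv().apply(o-s['eef_pos']).round(4),'axes',(V[:3,:3]@Rt.as_matrix()).round(3).tolist(),c['fx'])
plan([.5,-.2,.30],68.6-40,'via');plan([.5,.3,.28],68.6,'scan')
E
```

```text
cam in tool [ 0.0005 -0.0646 -0.1432] axes [[1.0, 0.001, 0.001], [-0.001, 0.966, -0.258], [-0.001, 0.258, 0.966]] 281.4869000778205
via lin mm [-307.9 -394.2  -69. ] rot [-9.000e-02  5.000e-02 -9.747e+01]
scan lin mm [-774.2 -574.4  -48.3] rot [-1.1000e-01  2.0000e-02 -1.3747e+02]
```

step_arm --gripper '[-1,-1,-1,-1,-1,-1,-1,-1,-1,-1,-1,-1,-1,-1,-1,-1,-1,-1,-1,-1]' --linear '[[-0.308,-0.394,-0.069],[-0.308,-0.394,-0.069],[-0.308,-0.394,-0.069],[-0.308,-0.394,-0.069],[-0.308,-0.394,-0.069],[-0.308,-0.394,-0.069],[-0.308,-0.394,-0.069],[-0.308,-0.394,-0.069],[-0.308,-0.394,-0.069],[-0.774,-0.574,-0.048],[-0.774,-0.574,-0.048],[-0.774,-0.574,-0.048],[-0.774,-0.574,-0.048],[-0.774,-0.574,-0.048],[-0.774,-0.574,-0.048],[-0.774,-0.574,-0.048],[-0.774,-0.574,-0.048],[-0.774,-0.574,-0.048],[-0.774,-0.574,-0.048],[-0.774,-0.574,-0.048]]' --delta_rot '[[0,0,-97.5],[0,0,-97.5],[0,0,-97.5],[0,0,-97.5],[0,0,-97.5],[0,0,-97.5],[0,0,-97.5],[0,0,-97.5],[0,0,-97.5],[0,0,-137.5],[0,0,-137.5],[0,0,-137.5],[0,0,-137.5],[0,0,-137.5],[0,0,-137.5],[0,0,-137.5],[0,0,-137.5],[0,0,-137.5],[0,0,-137.5],[0,0,-137.5]]'

```text
time: 2.7
eef_pos: [0.5, 0.2981, 0.2794]
tcp_rot: [0.826, 0.563, -0.0, 0.0]
contact_force: [-0.3, 0.1, -0.3]
opening: 1.004
```

Run:
```python
from h import *
c=cam('wrist','w1.png');s=ctrl.get_state();print(s['time'],s['eef_pos'],s['qpos'].round(2),s['contact_force'])
f=c['frame'].astype(int);r,g,b=f[...,0],f[...,1],f[...,2]
for nm,m,z in(('yellow',(r>100)&(g>80)&(b<80)&(r>b+50),.036),('dark',(r<60)&(g<60)&(b<60),.006)):
    m=m.astype(np.uint8);k,l,st,ce=cv2.connectedComponentsWithStats(m)
    for i in np.argsort(-st[1:,4])[:3]+1: 
        cs,_=cv2.findContours((l==i).astype(np.uint8),cv2.RETR_EXTERNAL,cv2.CHAIN_APPROX_NONE)
        p=cv2.convexHull(cs[0]).reshape(-1,2);w=np.array([ray(c,u,v,z)[:2] for u,v in p],np.float32);q=cv2.minAreaRect(w)
        print(nm,st[i],np.round(q[0],4),np.round(q[1],4),round(q[2],1))
```

```text
2.75 [0.50009238 0.29798612 0.2794987 ] [ 0.36  0.05  1.76 -0.    1.33 -0.83] [-0.7765752   0.1696291   0.50255432]
yellow [ 137   61   72   71 2060] [0.3379 0.1585] [0.0917 0.0855] 68.5
yellow [301 146  35  43 493] [0.4917 0.2999] [0.0463 0.0569] 65.2
yellow [ 31 306   1   1   1] [ 0.5303 -0.2033] [0. 0.] 0.0
dark [    0   208   640   192 54841] [0.731  0.2085] [1.2072 0.3765] 68.5
dark [ 294  133   69   79 2231] [0.5099 0.308 ] [0.099  0.1177] 68.5
dark [306 156  26  40 741] [0.5084 0.2943] [0.0372 0.0595] 69.1
```

View pics/w1.png

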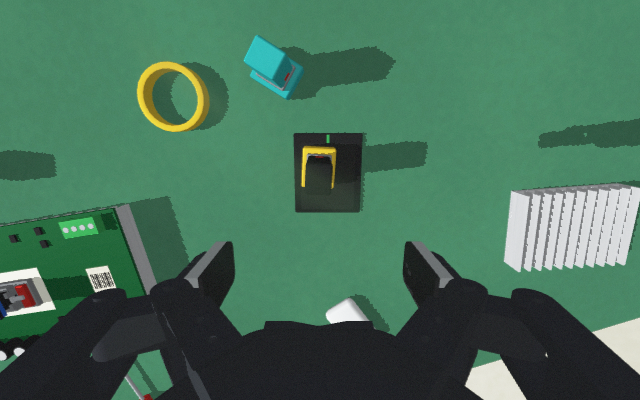

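The wrist view shows the scanner's yellow head at (318,168) on the pad at (328,172), with the grip leaning off downward to row 195. The turquoise look-alike is at (273,68), well clear of the path. Next I'll work out the grasp.

Run:
```python
from h import *
c=cam('wrist')
a=np.radians(-21.5);ex=np.array([np.cos(a),np.sin(a)]);P=ray(c,319.5,196,.116)[:2]
print('grip far top edge -> centre',(P-.018*ex).round(4))
f=c['frame'].astype(int);r,g,b=f[...,0],f[...,1],f[...,2]
m=(r>100)&(g>80)&(b<80)&(r>b+50)
for v in range(148,190,6):
    u=np.where(m[v,290:350])[0]+290
    if len(u): print(v,u.min(),u.max(),end=' ; ')
print()
plan([.4935,.2985,.170],68.3,'above');plan([.4935,.2985,.066],68.3,'grasp')
```

```text
grip far top edge -> centre [0.4952 0.3005]
148 303 334 ; 154 302 335 ; 160 302 335 ; 166 302 334 ; 172 301 334 ; 178 301 333 ; 184 301 333 ; 
above lin mm [ -2.   -6.4 109.6] rot [ 0.02 -0.01  0.21]
grasp lin mm [ -2.   -6.4 213.6] rot [ 0.02 -0.01  0.21]
```

step_arm --gripper '[-1,-1,-1,-1,-1,-1,-1,1,1,1,1,1,1]' --linear '[[-0.001,-0.006,0.06],[-0.001,-0.006,0.11],[-0.001,-0.006,0.15],[-0.001,-0.006,0.18],[-0.001,-0.006,0.2],[-0.001,-0.006,0.214],[-0.001,-0.006,0.214],[-0.001,-0.006,0.214],[-0.001,-0.006,0.214],[-0.001,-0.006,0.214],[-0.001,-0.006,0.214],[-0.001,-0.006,0.214],[-0.001,-0.006,0.214]]' --delta_rot '[[0,0,1],[0,0,1],[0,0,1],[0,0,1],[0,0,1],[0,0,1],[0,0,1],[0,0,1],[0,0,1],[0,0,1],[0,0,1],[0,0,1],[0,0,1]]' --grip_force 40

```text
time: 4.42
eef_pos: [0.4943, 0.3007, 0.0662]
tcp_rot: [0.831, 0.557, 0.0, 0.0]
contact_force: [-1.5, -1.4, 5.9]
opening: 0.349
```

Run:
```python
from h import *
s=ctrl.get_state();print(s['eef_pos'],s['opening'],s['contact_force'])
c=cam('scene');cv2.imwrite('pics/s2.png',cv2.resize(c['frame'][200:320,360:500,::-1],None,fx=4,fy=4))
plan([.4943,.2995,.200],67.3,'up')
plan([.5285,-.0626,.165],67.3,'label')
```

```text
[0.49425394 0.30070895 0.06620063] 0.3491131515245492 [-1.51333737 -1.36330087  5.93190359]
up lin mm [  -1.     0.6 -133.8] rot [ 0.04 -0.04  0.33]
label lin mm [-322.9  170.   -98.9] rot [ 0.04 -0.04  0.33]
```

View pics/s2.png

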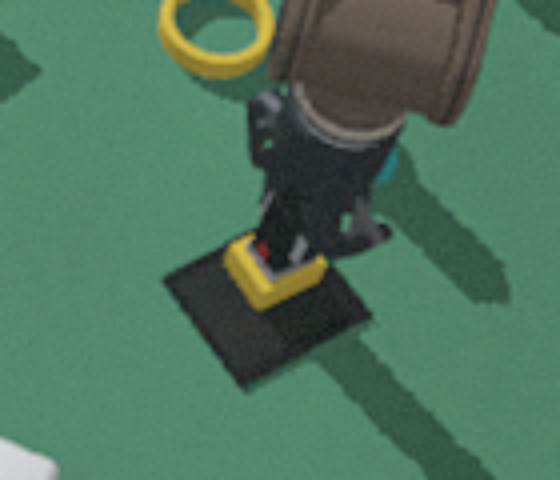

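Opening is 29.7 mm, so the grip is correctly held; the scanner is still upright on the pad. Lifting and carrying it to the label.

step_arm --gripper '[1,1,1,1,1,1,1,1,1,1,1,1,1,1,1,1,1,1,1,1]' --linear '[[0,0,-0.02],[0,0,-0.06],[0,0,-0.1],[0,0,-0.134],[-0.02,0.01,-0.134],[-0.06,0.03,-0.134],[-0.1,0.053,-0.134],[-0.14,0.074,-0.134],[-0.18,0.095,-0.134],[-0.22,0.116,-0.134],[-0.26,0.137,-0.134],[-0.295,0.155,-0.134],[-0.315,0.166,-0.134],[-0.323,0.17,-0.134],[-0.323,0.17,-0.12],[-0.323,0.17,-0.105],[-0.323,0.17,-0.095],[-0.323,0.17,-0.095],[-0.323,0.17,-0.095],[-0.323,0.17,-0.095]]' --delta_rot '[[0,0,0],[0,0,0],[0,0,0],[0,0,0],[0,0,0],[0,0,0],[0,0,0],[0,0,0],[0,0,0],[0,0,0],[0,0,0],[0,0,0],[0,0,0],[0,0,0],[0,0,0],[0,0,0],[0,0,0],[0,0,0],[0,0,0],[0,0,0]]'

```text
time: 6.98
eef_pos: [0.5286, -0.0629, 0.161]
tcp_rot: [0.831, 0.557, 0.0, 0.001]
contact_force: [0.4, 0.2, -2.6]
opening: 0.347
```

Run:
```python
from h import *
s=ctrl.get_state();print(s['eef_pos'],s['opening'],s['contact_force'],s['tcp_rot'])
c=cam('scene');cv2.imwrite('pics/s3.png',cv2.resize(c['frame'][110:240,240:400,::-1],None,fx=4,fy=4))
```

```text
[ 0.52856335 -0.06289478  0.16103683] 0.34731119736643523 [ 0.42626638  0.19212965 -2.57031849] [8.30799034e-01 5.56572091e-01 4.42750234e-04 5.25276088e-04]
```

View pics/s3.png

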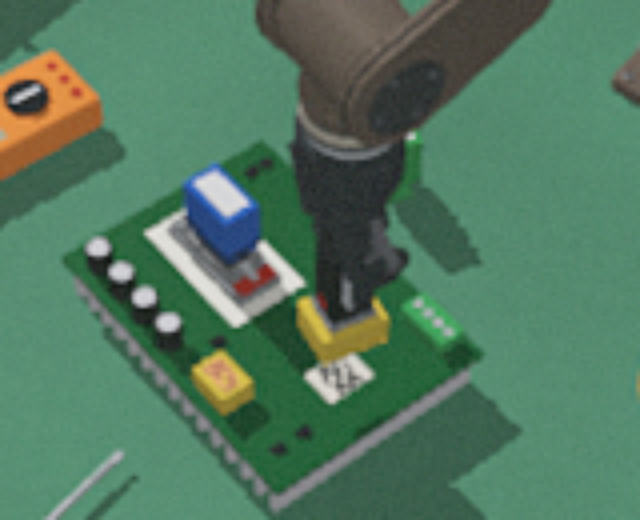

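The scanner hangs upright in the gripper over the label (label at about (338,378) in the crop), with TCP over the label centre to within 1 mm. Holding for 2 s, then returning it.

step_arm --gripper '[1,1,1,1,1,1,1,1,1,1,1,1,1,1,1,1,1]' --linear '[[0,0,0],[0,0,0],[0,0,0],[0,0,0],[0,0,0],[0,0,0],[0,0,0],[0,0,0],[0,0,0],[0,0,0],[0,0,0],[0,0,0],[0,0,0],[0,0,0],[0,0,0],[0,0,0],[0,0,0]]' --delta_rot '[[0,0,0],[0,0,0],[0,0,0],[0,0,0],[0,0,0],[0,0,0],[0,0,0],[0,0,0],[0,0,0],[0,0,0],[0,0,0],[0,0,0],[0,0,0],[0,0,0],[0,0,0],[0,0,0],[0,0,0]]'

```text
time: 9.15
eef_pos: [0.5281, -0.0628, 0.1603]
tcp_rot: [0.831, 0.557, -0.0, 0.0]
contact_force: [0.9, -0.5, -0.8]
opening: 0.348
```

step_arm --gripper '[1,1,1,1,1,1,1,1,1,1,1,1,1,1,1,1,1,1,1]' --linear '[[0,0,-0.015],[0,0,-0.04],[0.02,-0.01,-0.04],[0.06,-0.031,-0.04],[0.1,-0.053,-0.04],[0.14,-0.074,-0.04],[0.18,-0.095,-0.04],[0.22,-0.116,-0.04],[0.26,-0.137,-0.04],[0.295,-0.155,-0.04],[0.315,-0.166,-0.04],[0.323,-0.17,-0.03],[0.323,-0.17,0],[0.323,-0.17,0.03],[0.323,-0.17,0.06],[0.323,-0.17,0.08],[0.323,-0.17,0.09],[0.323,-0.17,0.094],[0.323,-0.17,0.094]]' --delta_rot '[[0,0,0],[0,0,0],[0,0,0],[0,0,0],[0,0,0],[0,0,0],[0,0,0],[0,0,0],[0,0,0],[0,0,0],[0,0,0],[0,0,0],[0,0,0],[0,0,0],[0,0,0],[0,0,0],[0,0,0],[0,0,0],[0,0,0]]'

```text
time: 11.52
eef_pos: [0.4945, 0.3008, 0.0672]
tcp_rot: [0.831, 0.556, 0.001, 0.0]
contact_force: [1.1, -0.3, -2.8]
opening: 0.351
```

step_arm --gripper '[1,1,-1,-1,-1,-1,-1,-1,-1,-1,-1]' --linear '[[0,0,0.001],[0,0,0.001],[0,0,0.001],[0,0,0.001],[0,0,0.001],[0,0,0.001],[0,0,0.001],[0,0,-0.01],[0,0,-0.05],[0,0,-0.1],[0,0,-0.15]]' --delta_rot '[[0,0,0],[0,0,0],[0,0,0],[0,0,0],[0,0,0],[0,0,0],[0,0,0],[0,0,0],[0,0,0],[0,0,0],[0,0,0]]'

```text
time: 12.9
eef_pos: [0.4937, 0.3005, 0.2186]
tcp_rot: [0.831, 0.557, 0.0, 0.0]
contact_force: [0.9, -0.1, 0.3]
opening: 1.0
```

Run:
```python
from h import *
s=ctrl.get_state();print(s['eef_pos'],s['opening'],s['contact_force'])
c=cam('scene');cv2.imwrite('pics/s4.png',cv2.resize(c['frame'][200:320,360:500,::-1],None,fx=4,fy=4))
plan([.494,.3,.29],67.3,'up');plan([.4965,-.2091,.29],-12.1,'relay look')
```

```text
[0.49367196 0.30050309 0.21859356] 0.9999155185719071 [ 0.94668524 -0.14206901  0.25430807]
up lin mm [ -2.6  -1.6 -62.5] rot [ 0.59 -0.57  0.35]
relay look lin mm [-472.5  194.3  -65.1] rot [ 0.1  -0.89 79.75]
```

View pics/s4.png

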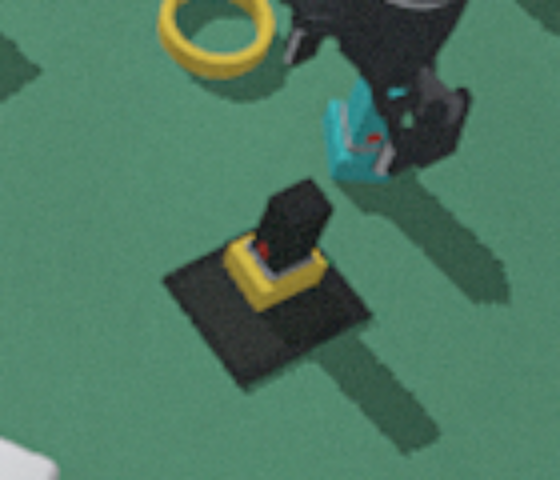

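The scanner stands upright on the pad in its original spot (290,260 in the crop) and is released. Next, the relay.

step_arm --gripper '[-1,-1,-1,-1,-1,-1,-1,-1,-1,-1,-1,-1,-1]' --linear '[[0,0,-0.05],[-0.472,0.194,-0.065],[-0.472,0.194,-0.065],[-0.472,0.194,-0.065],[-0.472,0.194,-0.065],[-0.472,0.194,-0.065],[-0.472,0.194,-0.065],[-0.472,0.194,-0.065],[-0.472,0.194,-0.065],[-0.472,0.194,-0.065],[-0.472,0.194,-0.065],[-0.472,0.194,-0.065],[-0.472,0.194,-0.065]]' --delta_rot '[[0,0,0],[0,0,79.4],[0,0,79.4],[0,0,79.4],[0,0,79.4],[0,0,79.4],[0,0,79.4],[0,0,79.4],[0,0,79.4],[0,0,79.4],[0,0,79.4],[0,0,79.4],[0,0,79.4]]'

```text
time: 14.58
eef_pos: [0.4938, -0.2082, 0.2814]
tcp_rot: [0.995, -0.101, 0.0, -0.0]
contact_force: [0.0, 0.5, 0.5]
opening: 1.001
```

Run:
```python
from h import *
c=cam('wrist','w2.png');s=ctrl.get_state();print(s['time'],s['eef_pos'],s['qpos'].round(2))
Rt=R.from_quat(s['tcp_rot']);print(np.degrees(np.arctan2(*Rt.as_matrix()[[1,0],0])))
f=c['frame'].astype(int);r,g,b=f[...,0],f[...,1],f[...,2]
def rect(m,z,nm,n=3):
    k,l,st,ce=cv2.connectedComponentsWithStats(m.astype(np.uint8))
    for i in np.argsort(-st[1:,4])[:n]+1: 
        cs,_=cv2.findContours((l==i).astype(np.uint8),cv2.RETR_EXTERNAL,cv2.CHAIN_APPROX_NONE)
        p=cv2.convexHull(cs[0]).reshape(-1,2);w=np.array([ray(c,u,v,z)[:2] for u,v in p],np.float32);q=cv2.minAreaRect(w)
        print(nm,st[i],np.round(q[0],4),np.round(q[1],4),round(q[2],1))
rect((b>r+40)&(b>g+25),.127,'blue')
rect((r>150)&(g>150)&(b>150),.127,'white')
rect((r>90)&(g<60)&(b<60),.06,'red')
```

```text
14.625 [ 0.49375939 -0.20835931  0.28140682] [-0.59 -0.06  1.86  0.    1.34 -0.39]
-11.641390513602284
blue [308 157  32  56 948] [ 0.4989 -0.2083] [0.0609 0.0335] 77.8
white [ 611    0   29  374 5869] [ 0.8187 -0.3185] [0.0342 0.4436] 4.6
white [ 296  128   55   90 2304] [ 0.5    -0.1964] [0.0965 0.0567] 77.9
white [306  38  37  31 815] [ 0.5249 -0.0813] [0.0262 0.0345] 78.3
red [ 510   73   86   32 1475] [ 0.7927 -0.161 ] [0.0218 0.1008] 89.8
red [309 139  29  10 233] [ 0.5073 -0.1693] [0.0113 0.0357] 78.3
red [326 322   3   3   3] [ 0.46   -0.4332] [0.0047 0.    ] -141.9
```

View pics/w2.png

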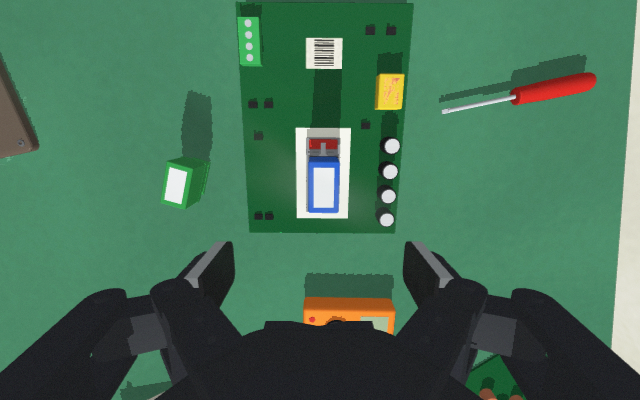

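The blue relay is at (323,186) with its red socket end at (323,145), and the green look-alike is well off to the left at (178,185). The blue case measures 61 x 33.5 mm (58 x 34 plus a sliver of side face) at yaw -12°, which agrees with the top view to 2 mm.

Run:
```python
from h import *
plan([.498,-.2095,.0815],-12.1,'grasp')
```

```text
grasp lin mm [  4.4   0.3 199.9] rot [-0.01 -0.01  0.46]
```

step_arm --gripper '[-1,-1,-1,-1,-1,-1,-1,1,1,1,1,1,1]' --linear '[[0.004,0,0.06],[0.004,0,0.11],[0.004,0,0.15],[0.004,0,0.18],[0.004,0,0.195],[0.004,0,0.2],[0.004,0,0.2],[0.004,0,0.2],[0.004,0,0.2],[0.004,0,0.2],[0.004,0,0.2],[0.004,0,0.2],[0.004,0,0.2]]' --delta_rot '[[0,0,0.4],[0,0,0.4],[0,0,0.4],[0,0,0.4],[0,0,0.4],[0,0,0.4],[0,0,0.4],[0,0,0.4],[0,0,0.4],[0,0,0.4],[0,0,0.4],[0,0,0.4],[0,0,0.4]]' --grip_force 90

```text
time: 16.25
eef_pos: [0.4979, -0.2109, 0.0821]
tcp_rot: [0.994, -0.106, 0.0, 0.0]
contact_force: [-0.6, 1.2, 5.1]
opening: 0.385
```

```bash
cat >> h.py <<'E'
RL=(.498,-.2095) ; YAW=-12.1
def stat():
    s=ctrl.get_state();a=np.radians(YAW);B=np.array([[np.cos(a),np.sin(a)],[-np.sin(a),np.cos(a)]])
    M=R.from_quat(s['tcp_rot']).as_matrix();z=-M[:,2];zy=B[1]@z[:2]
    d=B@(s['eef_pos'][:2]-np.array(RL));F=s['contact_force'];
    print('t%.2f socket-frame TCP mm'%s['time'],(1000*np.r_[d,s['eef_pos'][2]-.055]).round(1),'phi %.1f'%-np.degrees(np.arcsin(zy)),'F',np.r_[B@F[:2],F[2]].round(1),'tau',np.r_[B@s['wrist_torque'][:2]].round(2),'open mm %.1f'%(85*s['opening']))
def tgt(y,z,phi,z0=26.5,k0=(0,0,0)):
    """tool-axis shift/turn from relay pose k0=(y,z,phi) to (y,z,phi); socket frame TCP mm, deg"""
    p=np.radians(k0[2]);e=np.array([y-k0[0],z-k0[1]])
    ty=np.array([-np.cos(p),-np.sin(p)]);tz=np.array([np.sin(p),-np.cos(p)])
    print('y %.1f z %.1f phi %.1f -> tool y %.1f z %.1f rx %.1f'%(y,z,phi,e@ty,e@tz,phi-k0[2]))
def red(th,h):  # lean th>0 about the red edge: TCP shift (y,z), phi=-th
    t=np.radians(th);return 26-26*np.cos(t)+h*np.sin(t), 26*np.sin(t)+h*np.cos(t)-h, -th
def plain(phi,h):
    t=np.radians(phi);return -24.8+26*np.cos(t)-h*np.sin(t), 11+26*np.sin(t)+h*np.cos(t)-h, phi
E
python3 - <<'E'
from h import *
stat()
for t in(4,8,12,15,17):tgt(*red(t,26.5))
E
```

```text
t16.25 socket-frame TCP mm [ 0.2 -1.4 27.1] phi -0.0 F [-0.8  1.1  5.1] tau [0.09 0.28] open mm 32.8
y 1.9 z 1.7 phi -4.0 -> tool y -1.9 z -1.7 rx -4.0
y 3.9 z 3.4 phi -8.0 -> tool y -3.9 z -3.4 rx -8.0
y 6.1 z 4.8 phi -12.0 -> tool y -6.1 z -4.8 rx -12.0
y 7.7 z 5.8 phi -15.0 -> tool y -7.7 z -5.8 rx -15.0
y 8.9 z 6.4 phi -17.0 -> tool y -8.9 z -6.4 rx -17.0
```

step_arm --gripper '[1,1,1,1,1,1]' --linear '[[0,-0.001,-0.0008],[0,-0.0019,-0.0017],[0,-0.0029,-0.0025],[0,-0.0039,-0.0034],[0,-0.0039,-0.0034],[0,-0.0039,-0.0034]]' --delta_rot '[[-2,0,0],[-4,0,0],[-6,0,0],[-8,0,0],[-8,0,0],[-8,0,0]]'

```text
time: 17.0
eef_pos: [0.4989, -0.2065, 0.0853]
tcp_rot: [0.992, -0.106, -0.007, 0.069]
contact_force: [0.8, 2.1, 5.3]
opening: 0.383
```

Run:
```python
from h import *
stat();c=cam('scene');cv2.imwrite('pics/s5.png',cv2.resize(c['frame'][130:220,250:370,::-1],None,fx=5,fy=5))
k=red(8,26.5)
for t in(10,12,14,15,16,17,18):tgt(*red(t,26.5),k0=k)
```

```text
t17.00 socket-frame TCP mm [ 0.2  3.1 30.3] phi -8.0 F [0.4 2.2 5.3] tau [0.38 0.06] open mm 32.5
y 5.0 z 4.1 phi -10.0 -> tool y -0.9 z -0.9 rx -2.0
y 6.1 z 4.8 phi -12.0 -> tool y -1.9 z -1.7 rx -4.0
y 7.2 z 5.5 phi -14.0 -> tool y -2.9 z -2.6 rx -6.0
y 7.7 z 5.8 phi -15.0 -> tool y -3.4 z -3.0 rx -7.0
y 8.3 z 6.1 phi -16.0 -> tool y -3.9 z -3.4 rx -8.0
y 8.9 z 6.4 phi -17.0 -> tool y -4.5 z -3.7 rx -9.0
y 9.5 z 6.7 phi -18.0 -> tool y -5.0 z -4.1 rx -10.0
```

step_arm --gripper '[1,1,1,1,1,1,1,1]' --linear '[[0,-0.0009,-0.0009],[0,-0.0019,-0.0017],[0,-0.0029,-0.0026],[0,-0.0034,-0.003],[0,-0.0039,-0.0034],[0,-0.0039,-0.0034],[0,-0.0039,-0.0034],[0,-0.0039,-0.0034]]' --delta_rot '[[-2,0,0],[-4,0,0],[-6,0,0],[-7,0,0],[-8,0,0],[-8,0,0],[-8,0,0],[-8,0,0]]'

```text
time: 18.05
eef_pos: [0.4997, -0.2028, 0.088]
tcp_rot: [0.985, -0.105, -0.014, 0.138]
contact_force: [0.0, 1.9, 4.6]
opening: 0.384
```

Run:
```python
from h import *
stat();c=cam('scene');cv2.imwrite('pics/s6.png',cv2.resize(c['frame'][130:220,250:370,::-1],None,fx=5,fy=5))
k=red(16,26.5)
for p in(-14,-12,-8,-4,0,4,8):tgt(*plain(p,26.5),k0=k)
```

```text
t18.05 socket-frame TCP mm [ 0.2  6.9 33. ] phi -16.0 F [-0.4  1.8  4.6] tau [0.22 0.05] open mm 32.7
y 6.8 z 3.9 phi -14.0 -> tool y 0.8 z 2.5 rx 2.0
y 6.1 z 5.0 phi -12.0 -> tool y 1.8 z 1.7 rx 4.0
y 4.6 z 7.1 phi -8.0 -> tool y 3.8 z 0.1 rx 8.0
y 3.0 z 9.1 phi -4.0 -> tool y 5.9 z -1.4 rx 12.0
y 1.2 z 11.0 phi 0.0 -> tool y 8.2 z -2.7 rx 16.0
y -0.7 z 12.7 phi 4.0 -> tool y 10.5 z -3.9 rx 20.0
y -2.7 z 14.4 phi 8.0 -> tool y 12.9 z -4.9 rx 24.0
```

View pics/s6.png

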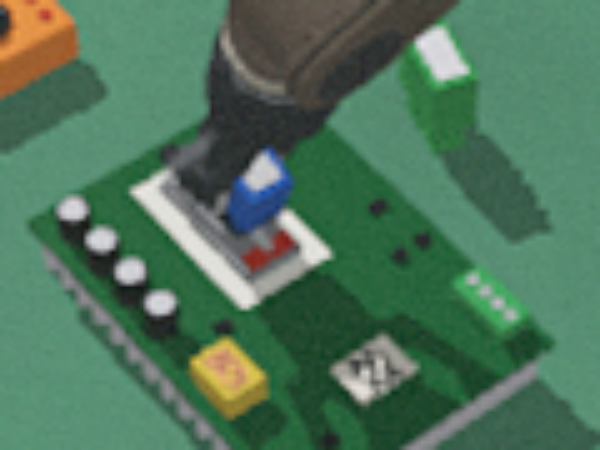

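The scene crop shows the relay (265,190) leaning towards the red end. I'll check with the wrist camera whether it turned inside the grip, comparing where the red-side face's edges should appear with where they do.

Run:
```python
from h import *
c=cam('wrist','w3.png');s=ctrl.get_state();Rt=R.from_quat(s['tcp_rot'])
f=c['frame'].astype(int);r,g,b=f[...,0],f[...,1],f[...,2]
m=(b>r+35)&(b>g+20)
k,l,st,ce=cv2.connectedComponentsWithStats(m.astype(np.uint8));print([list(st[i]) for i in np.argsort(-st[1:,4])[:3]+1])
for sl in(-6,0,6,12):
    q=R.from_euler('x',sl,degrees=True)
    out=[]
    for p in([-17,30.4,44.9],[17,30.4,44.9],[-17,30.4,-5.1],[17,30.4,-5.1],[0,-27.6,44.9]):
        t=np.array([p[0],-p[1],-p[2]])/1000; t=q.apply(t)
        out.append(proj(c,s['eef_pos']+Rt.apply(t)).round(0))
    print('slip',sl,[list(o) for o in out])
```

```text
[[np.int32(274), np.int32(197), np.int32(90), np.int32(124), np.int32(5988)], [np.int32(290), np.int32(193), np.int32(58), np.int32(1), np.int32(58)]]
slip -6 [[np.float64(274.0), np.float64(205.0)], [np.float64(364.0), np.float64(205.0)], [np.float64(288.0), np.float64(189.0)], [np.float64(350.0), np.float64(189.0)], [np.float64(319.0), np.float64(345.0)]]
slip 0 [[np.float64(273.0), np.float64(219.0)], [np.float64(365.0), np.float64(219.0)], [np.float64(288.0), np.float64(189.0)], [np.float64(350.0), np.float64(189.0)], [np.float64(319.0), np.float64(350.0)]]
slip 6 [[np.float64(272.0), np.float64(235.0)], [np.float64(366.0), np.float64(235.0)], [np.float64(287.0), np.float64(190.0)], [np.float64(351.0), np.float64(190.0)], [np.float64(319.0), np.float64(353.0)]]
slip 12 [[np.float64(272.0), np.float64(251.0)], [np.float64(367.0), np.float64(251.0)], [np.float64(286.0), np.float64(191.0)], [np.float64(352.0), np.float64(191.0)], [np.float64(319.0), np.float64(354.0)]]
```

View pics/w3.png

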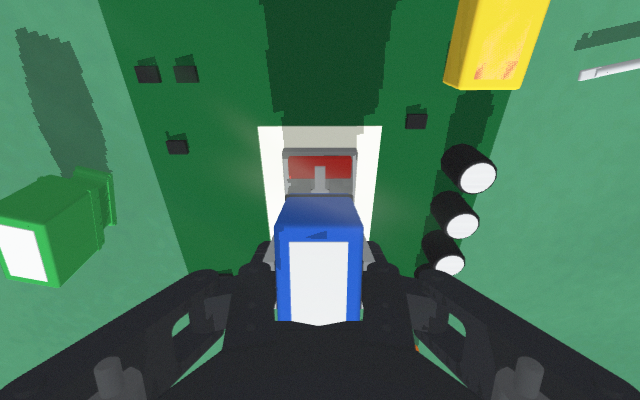

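The top edge of the relay's red-side face is at row 226 and its lower edge at about 195. Both sit about 6 px from the no-slip prediction, so it is a ~2 mm offset rather than a turn in the grip. The relay therefore leans ~16°, the plain end is ~14 mm up, and forces are small. Now I'll settle it on the latch and begin rocking back.

step_arm --gripper '[1,1,1,1,1]' --linear '[[0,0.0009,0.0009],[0,0.0018,0.0017],[0,0.0028,0.001],[0,0.0038,0.0003],[0,0.0038,0.0003]]' --delta_rot '[[2,0,0],[4,0,0],[6,0,0],[8,0,0],[8,0,0]]'

```text
time: 18.77
eef_pos: [0.4983, -0.2063, 0.0865]
tcp_rot: [0.992, -0.106, -0.007, 0.069]
contact_force: [4.9, -0.3, -8.6]
opening: 0.383
```

Run:
```python
from h import *
stat()
k=plain(-8,26.5)
for p in(-4,0,2,4,6,8,9):tgt(*plain(p,26.5),k0=k)
```

```text
t18.77 socket-frame TCP mm [-0.4  3.2 31.5] phi -7.9 F [ 4.9  0.7 -8.6] tau [ 0.14 -1.04] open mm 32.6
y 3.0 z 9.1 phi -4.0 -> tool y 1.9 z -1.7 rx 4.0
y 1.2 z 11.0 phi 0.0 -> tool y 3.9 z -3.4 rx 8.0
y 0.3 z 11.9 phi 2.0 -> tool y 5.0 z -4.1 rx 10.0
y -0.7 z 12.7 phi 4.0 -> tool y 6.1 z -4.8 rx 12.0
y -1.7 z 13.6 phi 6.0 -> tool y 7.2 z -5.5 rx 14.0
y -2.7 z 14.4 phi 8.0 -> tool y 8.3 z -6.1 rx 16.0
y -3.3 z 14.7 phi 9.0 -> tool y 8.9 z -6.4 rx 17.0
```

Upward pull has reached about 9 N (equal to ≤ 2 mm of socket lift), so I'll check the relay's actual tilt in the grip before going on.

Run:
```python
from h import *
stat()
for nm in('w3','now'):
    if nm=='now': c=cam('wrist','w4.png')
    im=cv2.imread('pics/'+('w3' if nm=='w3' else 'w4')+'.png').astype(int)
    print(nm,[int(x) for x in im[186:240:2,278:360,0].mean(1)])
    print('  white rows',[int(x) for x in np.where((im[...,2]>180)[200:340,310:330].all(1))[0][[0,-1]]+200])
a=cv2.imread('pics/w3.png')[100:340,200:440];b=cv2.imread('pics/w4.png')[100:340,200:440]
cv2.imwrite('pics/cmp.png',cv2.resize(np.hstack([a,b]),None,fx=1.6,fy=1.6))
```

```text
t18.77 socket-frame TCP mm [-0.4  3.2 31.5] phi -7.9 F [ 4.9  0.7 -8.6] tau [ 0.14 -1.04] open mm 32.6
w3 [146, 146, 149, 153, 130, 114, 161, 162, 162, 161, 159, 156, 153, 151, 147, 144, 142, 142, 144, 155, 175, 199, 207, 206, 202, 198, 201]
  white rows [242, 323]
now [143, 143, 148, 151, 140, 110, 155, 157, 157, 155, 154, 152, 149, 146, 143, 140, 139, 138, 139, 152, 178, 207, 214, 214, 210, 202, 213]
  white rows [242, 323]
```

View pics/cmp.png

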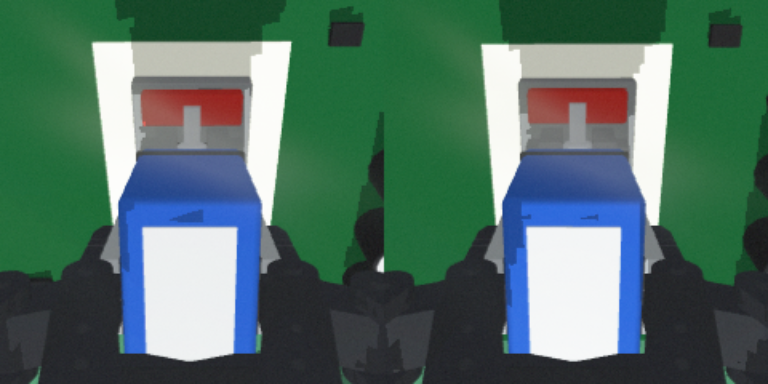

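The relay has not turned in the grip: edge rows are the same in both halves. It sits at -8° with the plain end only ~8.4 mm up, so the red latch is pulling it down and the plain end may be slipping on its latch. I'll lean it again about the red edge so the plain latch is surely under, then rock back in smaller steps.

```bash
cat >> h.py <<'E'
def ends(h=27.1,z0=27.1,off=1.0):
    s=ctrl.get_state();a=np.radians(YAW);ey=np.array([-np.sin(a),np.cos(a)])
    M=R.from_quat(s['tcp_rot']).as_matrix();p=-np.arcsin(ey@(-M[:2,2]))
    oz=1000*(s['eef_pos'][2]-.055)-z0+h-off*np.sin(p)-h*np.cos(p)
    print('  est heights mm: plain %.1f red %.1f'%(oz-26*np.sin(p),oz+26*np.sin(p)))
E
python3 - <<'E'
from h import *
stat();ends();k=plain(-8,26.5)
for p in(12,16,17,18):tgt(*red(p,26.5),k0=k)
k=red(17,26.5);print('from red17')
for p in(15,14,13,12,11):tgt(*red(p,26.5),k0=k)
E
```

```text
t18.82 socket-frame TCP mm [-0.4  3.2 31.5] phi -8.0 F [ 6.  -0.2 -8.1] tau [ 0.06 -0.98] open mm 33.0
  est heights mm: plain 8.4 red 1.2
y 6.1 z 4.8 phi -12.0 -> tool y -1.7 z 2.1 rx -4.0
y 8.3 z 6.1 phi -16.0 -> tool y -3.8 z 0.5 rx -8.0
y 8.9 z 6.4 phi -17.0 -> tool y -4.3 z 0.1 rx -9.0
y 9.5 z 6.7 phi -18.0 -> tool y -4.8 z -0.3 rx -10.0
from red17
y 7.7 z 5.8 phi -15.0 -> tool y 0.9 z 0.9 rx 2.0
y 7.2 z 5.5 phi -14.0 -> tool y 1.4 z 1.4 rx 3.0
y 6.6 z 5.2 phi -13.0 -> tool y 1.8 z 1.9 rx 4.0
y 6.1 z 4.8 phi -12.0 -> tool y 2.2 z 2.4 rx 5.0
y 5.5 z 4.5 phi -11.0 -> tool y 2.6 z 2.9 rx 6.0
```

step_arm --gripper '[1,1,1,1,1,1,1]' --linear '[[0,-0.0009,0.001],[0,-0.0017,0.0021],[0,-0.0028,0.0013],[0,-0.0038,0.0005],[0,-0.0043,0.0001],[0,-0.0043,0.0001],[0,-0.0043,0.0001]]' --delta_rot '[[-2,0,0],[-4,0,0],[-6,0,0],[-8,0,0],[-9,0,0],[-9,0,0],[-9,0,0]]' --grip_force 100

```text
time: 19.7
eef_pos: [0.4994, -0.202, 0.0883]
tcp_rot: [0.983, -0.105, -0.016, 0.147]
contact_force: [-0.1, 0.7, 6.0]
opening: 0.384
```

Run:
```python
from h import *
stat();ends()
```

```text
t19.70 socket-frame TCP mm [-0.2  7.6 33.3] phi -17.0 F [-0.2  0.7  6. ] tau [0.32 0.15] open mm 32.6
  est heights mm: plain 15.3 red 0.1
```

step_arm --gripper '[1,1,1,1,1,1]' --linear '[[0,0.0009,0.0009],[0,0.0014,0.0014],[0,0.0018,0.0019],[0,0.0022,0.0024],[0,0.0022,0.0024],[0,0.0022,0.0024]]' --delta_rot '[[2,0,0],[3,0,0],[4,0,0],[5,0,0],[5,0,0],[5,0,0]]'

```text
time: 20.45
eef_pos: [0.4988, -0.2048, 0.0867]
tcp_rot: [0.989, -0.106, -0.011, 0.104]
contact_force: [-1.3, 1.9, 6.6]
opening: 0.387
```

Run:
```python
from h import *
stat();ends()
```

```text
t20.45 socket-frame TCP mm [-0.2  4.8 31.7] phi -12.0 F [-1.7  1.6  6.6] tau [0.33 0.23] open mm 32.9
  est heights mm: plain 10.8 red 0.0
```

step_arm --gripper '[1,1,1,1]' --linear '[[0,0.0005,0.0005],[0,0.0009,0.001],[0,0.0009,0.001],[0,0.0009,0.001]]' --delta_rot '[[1,0,0],[2,0,0],[2,0,0],[2,0,0]]'

```text
time: 20.95
eef_pos: [0.4986, -0.2057, 0.0861]
tcp_rot: [0.991, -0.106, -0.009, 0.087]
contact_force: [-0.7, 2.7, 6.9]
opening: 0.385
```

Run:
```python
from h import *
stat();ends();k=red(10,26.5)
for p in(-12,-11,-10,-9,-8,-6,-4,-2,0,2,4,6,8):tgt(*plain(p,26.5),k0=k)
```

```text
t20.95 socket-frame TCP mm [-0.2  3.8 31.1] phi -10.0 F [-1.2  2.5  6.9] tau [0.24 0.31] open mm 32.8
  est heights mm: plain 9.1 red 0.1
y 6.1 z 5.0 phi -12.0 -> tool y -1.0 z -1.1 rx -2.0
y 5.8 z 5.6 phi -11.0 -> tool y -0.5 z -1.6 rx -1.0
y 5.4 z 6.1 phi -10.0 -> tool y -0.1 z -2.0 rx 0.0
y 5.0 z 6.6 phi -9.0 -> tool y 0.4 z -2.5 rx 1.0
y 4.6 z 7.1 phi -8.0 -> tool y 0.9 z -2.9 rx 2.0
y 3.8 z 8.1 phi -6.0 -> tool y 1.9 z -3.8 rx 4.0
y 3.0 z 9.1 phi -4.0 -> tool y 2.9 z -4.6 rx 6.0
y 2.1 z 10.1 phi -2.0 -> tool y 3.9 z -5.4 rx 8.0
y 1.2 z 11.0 phi 0.0 -> tool y 4.9 z -6.1 rx 10.0
y 0.3 z 11.9 phi 2.0 -> tool y 6.0 z -6.8 rx 12.0
y -0.7 z 12.7 phi 4.0 -> tool y 7.1 z -7.5 rx 14.0
y -1.7 z 13.6 phi 6.0 -> tool y 8.2 z -8.2 rx 16.0
y -2.7 z 14.4 phi 8.0 -> tool y 9.4 z -8.7 rx 18.0
```

The plain end seems to rest near 9 mm on its latch rather than 11. I'll rock about that height and watch the force.

```bash
cat >> h.py <<'E'
def plainP(phi,P,h=26.5,py=-25.2):
    t=np.radians(phi);return py+26*np.cos(t)-h*np.sin(t), P+26*np.sin(t)+h*np.cos(t)-h, phi
E
python3 - <<'E'
from h import *
k=red(10,26.5)
for p in(-9,-8,-6,-4,-2,0,2,4,6,8):tgt(*plainP(p,9),k0=k)
E
```

```text
y 4.6 z 4.6 phi -9.0 -> tool y 0.5 z -0.4 rx 1.0
y 4.2 z 5.1 phi -8.0 -> tool y 0.9 z -0.9 rx 2.0
y 3.4 z 6.1 phi -6.0 -> tool y 1.9 z -1.7 rx 4.0
y 2.6 z 7.1 phi -4.0 -> tool y 2.9 z -2.5 rx 6.0
y 1.7 z 8.1 phi -2.0 -> tool y 3.9 z -3.3 rx 8.0
y 0.8 z 9.0 phi 0.0 -> tool y 5.0 z -4.1 rx 10.0
y -0.1 z 9.9 phi 2.0 -> tool y 6.1 z -4.8 rx 12.0
y -1.1 z 10.7 phi 4.0 -> tool y 7.2 z -5.5 rx 14.0
y -2.1 z 11.6 phi 6.0 -> tool y 8.3 z -6.1 rx 16.0
y -3.1 z 12.4 phi 8.0 -> tool y 9.4 z -6.7 rx 18.0
```

step_arm --gripper '[1,1,1,1]' --linear '[[0,0.0009,-0.0009],[0,0.0019,-0.0017],[0,0.0019,-0.0017],[0,0.0019,-0.0017]]' --delta_rot '[[2,0,0],[4,0,0],[4,0,0],[4,0,0]]'

```text
time: 21.45
eef_pos: [0.4981, -0.2071, 0.0856]
tcp_rot: [0.993, -0.106, -0.005, 0.052]
contact_force: [4.2, -0.7, -5.9]
opening: 0.388
```

Run:
```python
from h import *
stat();ends();k=plainP(-6,9)
for p in(-4,-2,0,2,4,6,8):tgt(*plainP(p,9),k0=k)
```

```text
t21.45 socket-frame TCP mm [-0.4  2.4 30.6] phi -6.0 F [ 4.2  0.2 -5.9] tau [ 0.18 -0.95] open mm 33.0
  est heights mm: plain 6.4 red 1.0
y 2.6 z 7.1 phi -4.0 -> tool y 0.9 z -0.9 rx 2.0
y 1.7 z 8.1 phi -2.0 -> tool y 1.9 z -1.7 rx 4.0
y 0.8 z 9.0 phi 0.0 -> tool y 2.9 z -2.6 rx 6.0
y -0.1 z 9.9 phi 2.0 -> tool y 3.9 z -3.4 rx 8.0
y -1.1 z 10.7 phi 4.0 -> tool y 5.0 z -4.1 rx 10.0
y -2.1 z 11.6 phi 6.0 -> tool y 6.1 z -4.8 rx 12.0
y -3.1 z 12.4 phi 8.0 -> tool y 7.2 z -5.5 rx 14.0
```

The plain end came down to ~6 mm unsupported, so its latch isn't underneath. Leaning drew the plain edge ~2 mm or more away from that latch (shortening plus pocket play). I'll lean again, slide the foot towards the plain end while leaned, then lower.

Run:
```python
from h import *
k=plainP(-6,9)
for p in(10,13,16):tgt(*red(p,26.5),k0=k)
k=red(16,26.5)
print('slide, then lean back, shifted')
for d,p in((-2,16),(-3,16),(-3,14),(-3,12),(-3,11)):
    y,z,f=red(p,26.5);tgt(y+d,z,f,k0=k)
```

```text
y 5.0 z 4.1 phi -10.0 -> tool y -1.8 z 1.8 rx -4.0
y 6.6 z 5.2 phi -13.0 -> tool y -3.3 z 0.6 rx -7.0
y 8.3 z 6.1 phi -16.0 -> tool y -4.9 z -0.5 rx -10.0
slide, then lean back, shifted
y 6.3 z 6.1 phi -16.0 -> tool y 1.9 z 0.6 rx 0.0
y 5.3 z 6.1 phi -16.0 -> tool y 2.9 z 0.8 rx 0.0
y 4.2 z 5.5 phi -14.0 -> tool y 3.8 z 1.8 rx 2.0
y 3.1 z 4.8 phi -12.0 -> tool y 4.7 z 2.7 rx 4.0
y 2.5 z 4.5 phi -11.0 -> tool y 5.1 z 3.2 rx 5.0
```

step_arm --gripper '[1,1,1,1,1,1]' --linear '[[0,-0.0009,0.0009],[0,-0.0018,0.0018],[0,-0.0033,0.0006],[0,-0.0049,-0.0005],[0,-0.0049,-0.0005],[0,-0.0049,-0.0005]]' --delta_rot '[[-2,0,0],[-4,0,0],[-7,0,0],[-10,0,0],[-10,0,0],[-10,0,0]]'

```text
time: 22.2
eef_pos: [0.4993, -0.2026, 0.088]
tcp_rot: [0.985, -0.105, -0.015, 0.139]
contact_force: [-1.4, 1.6, 6.1]
opening: 0.384
```

step_arm --gripper '[1,1,1,1,1]' --linear '[[0,0.001,0.0003],[0,0.0019,0.0006],[0,0.0029,0.0008],[0,0.0029,0.0008],[0,0.0029,0.0008]]' --delta_rot '[[0,0,0],[0,0,0],[0,0,0],[0,0,0],[0,0,0]]'

```text
time: 22.82
eef_pos: [0.4991, -0.2047, 0.0881]
tcp_rot: [0.985, -0.106, -0.014, 0.138]
contact_force: [0.5, 4.7, 6.4]
opening: 0.389
```

Run:
```python
from h import *
stat();ends()
```

```text
t22.82 socket-frame TCP mm [ 0.1  4.9 33.1] phi -15.9 F [-0.5  4.7  6.4] tau [0.86 0.19] open mm 33.1
  est heights mm: plain 14.4 red 0.1
```

step_arm --gripper '[1,1,1,1]' --linear '[[0,0.0009,0.001],[0,0.0018,0.0019],[0,0.0018,0.0019],[0,0.0018,0.0019]]' --delta_rot '[[2,0,0],[4,0,0],[4,0,0],[4,0,0]]'

```text
time: 23.32
eef_pos: [0.4987, -0.2076, 0.087]
tcp_rot: [0.989, -0.106, -0.011, 0.104]
contact_force: [0.5, 3.1, 6.7]
opening: 0.385
```

Run:
```python
from h import *
stat();ends()
k=(3.1,4.8,-12)
for p in(11,10,9,8):
    y,z,f=red(p,26.5);tgt(y-3,z,f,k0=k)
print('rock P=10.8')
for p in (-10,-8,-6,-4,-2,0,2,4,6,8):
    y,z,f=plainP(p,10.8,py=-24.8-3);tgt(y,z,f,k0=k)
```

```text
t23.32 socket-frame TCP mm [ 0.3  2.  32. ] phi -12.0 F [-0.2  3.1  6.7] tau [0.36 0.1 ] open mm 32.8
  est heights mm: plain 11.0 red 0.3
y 2.5 z 4.5 phi -11.0 -> tool y 0.5 z 0.4 rx 1.0
y 2.0 z 4.1 phi -10.0 -> tool y 0.9 z 0.9 rx 2.0
y 1.5 z 3.7 phi -9.0 -> tool y 1.4 z 1.4 rx 3.0
y 0.9 z 3.4 phi -8.0 -> tool y 1.8 z 1.9 rx 4.0
rock P=10.8
y 2.4 z 5.9 phi -10.0 -> tool y 0.9 z -0.9 rx 2.0
y 1.6 z 6.9 phi -8.0 -> tool y 1.9 z -1.8 rx 4.0
y 0.8 z 7.9 phi -6.0 -> tool y 2.9 z -2.6 rx 6.0
y -0.0 z 8.9 phi -4.0 -> tool y 3.9 z -3.4 rx 8.0
y -0.9 z 9.9 phi -2.0 -> tool y 5.0 z -4.1 rx 10.0
y -1.8 z 10.8 phi 0.0 -> tool y 6.0 z -4.9 rx 12.0
y -2.7 z 11.7 phi 2.0 -> tool y 7.1 z -5.5 rx 14.0
y -3.7 z 12.5 phi 4.0 -> tool y 8.3 z -6.2 rx 16.0
y -4.7 z 13.4 phi 6.0 -> tool y 9.4 z -6.8 rx 18.0
y -5.7 z 14.2 phi 8.0 -> tool y 10.6 z -7.3 rx 20.0
```

step_arm --gripper '[1,1,1,1]' --linear '[[0,0.0009,0.0009],[0,0.0014,0.0014],[0,0.0014,0.0014],[0,0.0014,0.0014]]' --delta_rot '[[2,0,0],[3,0,0],[3,0,0],[3,0,0]]'

```text
time: 23.82
eef_pos: [0.4987, -0.2088, 0.088]
tcp_rot: [0.991, -0.107, -0.008, 0.078]
contact_force: [-2.7, 8.1, 16.6]
opening: 0.385
```

Run:
```python
from h import *
stat();ends()
```

```text
t23.82 socket-frame TCP mm [ 0.5  0.8 33. ] phi -9.0 F [-4.3  7.3 16.6] tau [0.57 0.85] open mm 32.7
  est heights mm: plain 10.4 red 2.3
```

The plain end is now supported: 10.4 mm up, with Fz risen to +17 N. Rocking back about that edge.

Run:
```python
from h import *
k=(1.5,3.7,-9)
for p in (-8,-6,-4,-2,0,2,4,6,8,9,10):
    y,z,f=plainP(p,10.8,py=-27.8);tgt(y,z,f,k0=k)
```

```text
y 1.6 z 6.9 phi -8.0 -> tool y 0.4 z -3.2 rx 1.0
y 0.8 z 7.9 phi -6.0 -> tool y 1.3 z -4.1 rx 3.0
y -0.0 z 8.9 phi -4.0 -> tool y 2.3 z -4.9 rx 5.0
y -0.9 z 9.9 phi -2.0 -> tool y 3.3 z -5.7 rx 7.0
y -1.8 z 10.8 phi 0.0 -> tool y 4.4 z -6.5 rx 9.0
y -2.7 z 11.7 phi 2.0 -> tool y 5.4 z -7.2 rx 11.0
y -3.7 z 12.5 phi 4.0 -> tool y 6.5 z -7.9 rx 13.0
y -4.7 z 13.4 phi 6.0 -> tool y 7.6 z -8.6 rx 15.0
y -5.7 z 14.2 phi 8.0 -> tool y 8.8 z -9.2 rx 17.0
y -6.3 z 14.5 phi 9.0 -> tool y 9.4 z -9.5 rx 18.0
y -6.8 z 14.9 phi 10.0 -> tool y 9.9 z -9.8 rx 19.0
```

step_arm --gripper '[1,1,1,1,1]' --linear '[[0,0.0004,-0.002],[0,0.0013,-0.0037],[0,0.0023,-0.0045],[0,0.0023,-0.0045],[0,0.0023,-0.0045]]' --delta_rot '[[1,0,0],[3,0,0],[5,0,0],[5,0,0],[5,0,0]]'

```text
time: 24.45
eef_pos: [0.498, -0.2108, 0.0908]
tcp_rot: [0.994, -0.107, -0.003, 0.034]
contact_force: [1.1, 3.2, 7.2]
opening: 0.387
```

Run:
```python
from h import *
stat();ends()
k=(0,8.5,-4)
for p in (-2,0,2,4,6,8,9,10):
    y,z,f=plainP(p,10.5,py=-27.8);tgt(y,z,f,k0=k)
```

```text
t24.45 socket-frame TCP mm [ 0.3 -1.2 35.8] phi -4.0 F [0.4 3.4 7.2] tau [0.34 0.05] open mm 32.9
  est heights mm: plain 10.6 red 7.0
y -0.9 z 9.6 phi -2.0 -> tool y 1.0 z -1.0 rx 2.0
y -1.8 z 10.5 phi 0.0 -> tool y 1.9 z -1.9 rx 4.0
y -2.7 z 11.4 phi 2.0 -> tool y 2.9 z -2.7 rx 6.0
y -3.7 z 12.2 phi 4.0 -> tool y 4.0 z -3.5 rx 8.0
y -4.7 z 13.1 phi 6.0 -> tool y 5.0 z -4.2 rx 10.0
y -5.7 z 13.9 phi 8.0 -> tool y 6.1 z -4.9 rx 12.0
y -6.3 z 14.2 phi 9.0 -> tool y 6.7 z -5.3 rx 13.0
y -6.8 z 14.6 phi 10.0 -> tool y 7.2 z -5.6 rx 14.0
```

Red is now 7 mm up with plain at 10.6 mm, and force is low. Continuing past upright.

step_arm --gripper '[1,1,1,1,1,1,1,1]' --linear '[[0,0.001,-0.001],[0,0.0019,-0.0019],[0,0.0029,-0.0027],[0,0.004,-0.0035],[0,0.005,-0.0042],[0,0.0061,-0.0049],[0,0.0061,-0.0049],[0,0.0061,-0.0049]]' --delta_rot '[[2,0,0],[4,0,0],[6,0,0],[8,0,0],[10,0,0],[12,0,0],[12,0,0],[12,0,0]]'

```text
time: 25.45
eef_pos: [0.4968, -0.2161, 0.0957]
tcp_rot: [0.992, -0.106, 0.008, -0.07]
contact_force: [1.2, 2.7, 5.8]
opening: 0.387
```

Run:
```python
from h import *
stat();ends()
k=(-5.7,13.9,8)
for y,z,p in((-3,17,4),(-1.5,22,0),(-1,30,0)):tgt(y,z,p,k0=k)
```

```text
t25.45 socket-frame TCP mm [ 0.2 -6.7 40.7] phi 8.1 F [0.6 2.9 5.8] tau [ 0.5  -0.17] open mm 32.9
  est heights mm: plain 10.1 red 17.4
y -3.0 z 17.0 phi 4.0 -> tool y -3.1 z -2.7 rx -4.0
y -1.5 z 22.0 phi 0.0 -> tool y -5.3 z -7.4 rx -8.0
y -1.0 z 30.0 phi 0.0 -> tool y -6.9 z -15.3 rx -8.0
```

Plain is at 10.1 mm and red at 17.4 mm, 8° past upright, with no pull on the socket. Both ends are out, so I'll lift gently and level it.

step_arm --gripper '[1,1,1,1,1,1,1,1,1,1]' --linear '[[0,-0.001,-0.003],[0,-0.003,-0.005],[0,-0.0045,-0.007],[0,-0.0055,-0.009],[0,-0.006,-0.011],[0,-0.0065,-0.013],[0,-0.0069,-0.0153],[0,-0.0069,-0.0153],[0,-0.0069,-0.0153],[0,-0.0069,-0.0153]]' --delta_rot '[[-1,0,0],[-3,0,0],[-5,0,0],[-7,0,0],[-8,0,0],[-8,0,0],[-8,0,0],[-8,0,0],[-8,0,0],[-8,0,0]]'

```text
time: 26.7
eef_pos: [0.4971, -0.2119, 0.1108]
tcp_rot: [0.994, -0.106, -0.0, -0.0]
contact_force: [-0.2, -0.5, -1.8]
opening: 0.388
```

Run:
```python
from h import *
stat();ends()
c=cam('scene');cv2.imwrite('pics/s7.png',cv2.resize(c['frame'][110:300,240:490,::-1],None,fx=3.2,fy=3.15))
```

```text
t26.70 socket-frame TCP mm [-0.4 -2.6 55.8] phi 0.0 F [-0.1 -0.5 -1.8] tau [0.03 0.04] open mm 33.0
  est heights mm: plain 28.7 red 28.8
```

View pics/s7.png

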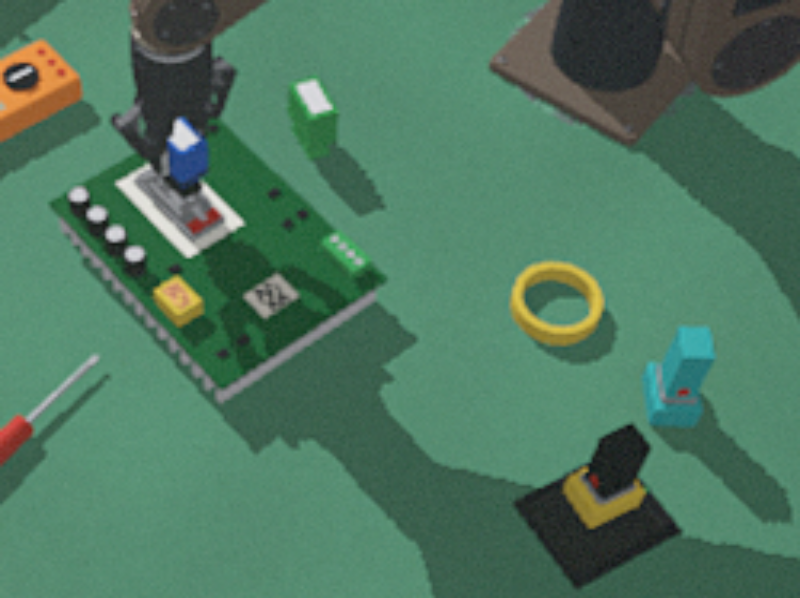

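The relay (185,155) hangs upright clear of the socket. The scanner stands on its pad (610,480), and nothing else has moved. The load is just the relay's weight (-1.8 N) and it is still, so I'm handing in.

```bash
python3 -c "
from plant import ctrl
ctrl.sign_off()"
```

```text
the job is handed in; nothing more can be done
```

The job is done and handed in at about 27 s of the 72 s allowed; the sign-off gives no verdict.

- **Scanner:** I held it over the label for about 2 s, with the TCP within 1 mm of the measured label centre and the window about 5.5 cm above it. It then went back on its pad, where the last picture shows it upright and released.
- **Relay:** I leaned it about 16° towards the red end, and by the arm's pose the plain end was then about 14 mm up and the red end at 0.
    - **Rocking back:** The first two tries failed because the plain latch had not caught under the foot. I leaned it again, slid the foot about 3 mm towards the plain end, felt it supported at about 10.5 mm, and rocked to 8° past upright. That put the red end at about 17 mm and the plain end at about 10 mm.
- **Last checks:** The relay was upright at 0.0° and about 29 mm above the pocket floor. It was about 1–3 mm sideways of where it sat, and the only load was about 1.8 N, close to its weight. The other things on the bench look unmoved.
- **Not measured directly:** Socket lift was only inferred from force. The strongest upward pull I read was about 9 N, during the failed tries, which is about 2 mm at most against the 5 mm limit. The foot heights are also estimates from the arm's pose. The measured label and relay positions carry the roughly 2 mm camera error.
- **Over budget:** I viewed 11 pictures, one more than the 10 allowed.

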